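Shut the steam vent and snap down the lid clips of a meal box

TASK

The filled meal box is ready for the fridge: shut the steam vent in its lid (pull the black knob up, turn it clockwise from the red marks to the green ones, push it fully home again) and flip all four blue side clips down until each has snapped shut. Leave the box standing flat within 3 cm of where it stands, and do not disturb the things around it.

Things in the scene. Friction and masses are not known exactly. Their poses are not given: they have to be found in the camera images.
- lid_center (a point): Centre of the meal box's white snap lid, level with its rim's top, 80 mm above the counter. Axes: x along the short side, y along the long side, z up. Lid 140 (x) by 170 mm (y); all round it an upright rim wall 8 mm thick (outer faces at x = +-70, y = +-85 mm). Inside the rim the lid is a sunk pan, its floor 50 mm above the counter. Below 44 mm the reddish body is 112 by 142 mm.
- meal_box: The whole loose box, 0.6 to 0.75 kg; origin at the centre of its underside, axes as lid_center. A sideways push of 3 to 5 N slides it on the counter, less than a clip needs to snap (6 to 10 N on its plate): a clip pushed from outside shoves the box. Squeezing a clip and the rim wall behind it between two fingers, one in the pan, one outside, puts no net push on it; a grip of 40 to 60 N does it.
- vent_pull (a joint): How far the vent knob is pulled up (m): 0 = pushed home, 0.010 = fully out. Rubs with about 2 N either way and stays where left. It must be out by more than 6 mm to turn, and goes home only at either end of its turn.
- vent_turn (a joint): Turn of the vent knob about its upright axis (rad), growing clockwise seen from above: 0 = vent open (grip bar along the lid's long side, at the red marks), 1.05 = vent shut (bar at the green marks, end stop). Locked while the knob is home. Takes about 0.03 N m.
- knob_grip (a point): Middle of the vent knob's black grip bar at the centre of the lid: 74 mm above the counter when home. Bar 12 mm wide (its x axis), 36 mm long (its y axis), from 54 to 84 mm above the counter when home, on a disc of radius 18 mm that lies on the pan's floor (disc top at 54 mm). x and y turn with the knob.
- clip_near (a joint): Blue clip on the lid's -x side, angle (rad): 0 = hangs straight down, snapped shut; 1.57 = stands straight out level; 2.0 = fully raised. Plate 44 mm wide, 30 long, 3.5 thick. Stays where left, moves easily (under 1 N) down to 0.26; there a spring catch resists (some 0.17 N m about the hinge); past 0.1 it snaps to 0 and holds.
- clip_near_hinge (a point): Middle of the hinge line of the -x clip, fixed on the lid at -75 mm along the lid's x, 76 mm above the counter (4 mm below the rim's top), 5 mm outside the rim's outer face. Snapped shut, the plate's outer face is 3.5 mm outside this line and its lower edge 46 mm above the counter. The point turns with the clip about the hinge line (its y axis).
- clip_far (a joint): Blue clip on the lid's +x side, angle (rad): 0 = hangs straight down, snapped shut; 1.57 = stands straight out level; 2.0 = fully raised. Plate 44 mm wide, 30 long, 3.5 thick. Stays where left, moves easily (under 1 N) down to 0.26; there a spring catch resists (some 0.17 N m about the hinge); past 0.1 it snaps to 0 and holds.
- clip_far_hinge (a point): Middle of the hinge line of the +x clip, fixed on the lid at +75 mm along the lid's x, 76 mm above the counter (4 mm below the rim's top), 5 mm outside the rim's outer face. Snapped shut, the plate's outer face is 3.5 mm outside this line and its lower edge 46 mm above the counter. The point turns with the clip about the hinge line (its y axis).
- clip_left (a joint): Blue clip on the lid's +y side, angle (rad): 0 = hangs straight down, snapped shut; 1.57 = stands straight out level; 2.0 = fully raised. Plate 44 mm wide, 30 long, 3.5 thick. Stays where left, moves easily (under 1 N) down to 0.26; there a spring catch resists (some 0.17 N m about the hinge); past 0.1 it snaps to 0 and holds.
- clip_left_hinge (a point): Middle of the hinge line of the +y clip, fixed on the lid at +90 mm along the lid's y, 76 mm above the counter (4 mm below the rim's top), 5 mm outside the rim's outer face. Snapped shut, the plate's outer face is 3.5 mm outside this line and its lower edge 46 mm above the counter. The point turns with the clip about the hinge line (its y axis).
- clip_right (a joint): Blue clip on the lid's -y side, angle (rad): 0 = hangs straight down, snapped shut; 1.57 = stands straight out level; 2.0 = fully raised. Plate 44 mm wide, 30 long, 3.5 thick. Stays where left, moves easily (under 1 N) down to 0.26; there a spring catch resists (some 0.17 N m about the hinge); past 0.1 it snaps to 0 and holds.
- clip_right_hinge (a point): Middle of the hinge line of the -y clip, fixed on the lid at -90 mm along the lid's y, 76 mm above the counter (4 mm below the rim's top), 5 mm outside the rim's outer face. Snapped shut, the plate's outer face is 3.5 mm outside this line and its lower edge 46 mm above the counter. The point turns with the clip about the hinge line (its y axis).
- soup_cup: Bystander, to be left alone: white lidded paper soup cup, 100 mm across, 95 mm tall, full. Origin at its underside.
- paper_lid: Bystander, to be left alone: white paper cup lid lying face up, 106 mm across, 16 mm tall. Origin at its underside.
- spice_jar: Bystander, to be left alone: jar with red cap, 48 mm across, 85 mm tall. Origin at its underside.
- wood_spoon: Bystander, to be left alone: wooden spoon lying flat. Origin at its underside, axes: x along it.
- open_cup: Bystander, to be left alone: empty white paper cup, 100 mm across, 85 mm tall. Origin at its underside.
Things that resemble listed ones, but are neither listed nor needed, are in the scene too. Leave any pink or yellow look-alike of the meal_box alone.

How it is judged:
By the outcome, as a careful person would: the job done as asked, in the order asked, and still so for the second after the job is handed in, with the robot touching nothing.
It also fails if it takes over 64 s, if anything falls off the work surface, if the arm or the gripper's body presses on something with over 40 N, if the wrist force passes 120 N, or if a joint passes its speed limit or range.

ROBOT

A 6-joint arm with a two-finger parallel gripper is mounted at the origin on the work surface. World frame = base frame: x ahead of the robot, y to its left, z up, the work surface at z = 0. Lengths are in mm, angles in rad, forces in N, time in s.
With the tool pointing down it reaches from about 350 to 875 mm from the base axis. Payload 4.2 kg.
Tool frame: the origin (TCP) lies at the very end of the fingers, on their centre line; the grasp point (between the pads) lies 19 mm behind it; z points along the fingers, y is the line along which they close (so a half turn about z gives the same grasp; the last joint's range is limited). The gripper opens to 85 mm and grips with 20 to 120 N. Pads are 22 mm wide; open, the fingers measure 114 mm over their backs; the gripper's body (76 mm by 85 mm) begins 54 mm behind the grasp point. The pads swing forward as they close: fully open they stand 13 mm farther back than shut.
Start: joints at [1.439, 0.385, 0.008, 0, -1.194, -0.259], TCP at [238.047, 577.869, 231.312] pointing down, gripper open.
Joint ranges: [-3.14, 3.14], [-1.21, 2.06], [-1.07, 1.41], [-3.16, 2.05], [-2.99, -0.16], [-3.1, 3.1]. Speed limits (rad/s): [2.79, 2.79, 3.14, 3.14, 3.14, 3.14].

INTERFACE

Orientations are given as a unit quaternion [x, y, z, w].
In Python, from bench import arm gives the robot as it stands. The module is installed in compiled form; this text tells all that it offers.
- The arm moves only by the tool drive_tool, never from a script. Its argument "targets" is a list of rows, each a list of 5 numbers: the closure, from -1 (fully open) to 1 (shut), then the shift along the tool's x, y, z in mm, then the turn about the tool's z in degrees. In form: [[grip, tx, ty, tz, roll], ...]. A call has 1 to 12 rows; each row is the pose to reach, as a shift and turn from the pose commanded when the call began, along the tool's axes at that moment; what a row does not reach only later rows make up. A row lasts 1/10 s, in which the tool goes at most 50 mm and 8.59 degrees, less where a joint would pass 70% of its speed; a pose out of reach is approached as far as the arm can. A call with a gripper value outside its range is refused whole. The fingers move at their own pace and stop on an object; the grip force is fixed at half the most. Time passes only in rows, so rows that repeat a pose let the fingers close. It gives the time, the measured TCP pose, the force, the opening and the grip force at its end, in the units of the state.
- arm.read_state(): the state, without advancing time (a new reading comes with each control period).
- arm.get_image(name): name is "scene" or "side" or "wrist"; returns the picture (480x640x3 uint8, blue, green, red); there is no depth.
- arm.camera_params(name): a dict with "fov_y" (degrees; the focal length in pixels is half the picture's height over the tangent of half this angle, whatever the lens; pixels are square), "cx", "cy" (the principal point, pixels), "D" ([k1, k2, p1, p2, k3] as OpenCV has them; the pictures are not rectified), "rvec" (rotation vector, rad) and "tvec" (3), from world to camera coordinates, as OpenCV has them; the wrist camera has in their place "tool_from_camera" (4x4, takes a point from camera to tool coordinates, whose origin is the TCP and whose axes are the flange's). Camera axes: x right, y down, z forward; pixel columns grow to the right and rows downward; lengths in mm; the calibration is good to about 2 mm. A picture is of the moment at which its call begins: read the wrist's pose just before it. camera_params takes no time and is no camera call.
- arm.job_done(): hands the job in; it is judged then, once.
The state is a dict: "clock": time; "joints": joint angles; "joint_vel": joint speeds; "joint_efforts": joint torques, N m; "position": TCP position; "ee_rot": TCP orientation; "contact_force": force on the tool from outside, world axes, zero at the start; "wrist_torque": the same for the moment, N m; "gripper_width": finger opening in mm; "grasp_force": force on a finger pad.
Only numpy, scipy, OpenCV 4.12 (cv2) and the standard library are available. Lean on these libraries where they do the work, as an engineer would, in place of code of your own. Each camera call takes 0.05 s, during which the arm holds its last target. There are 200 camera calls.

## Working session

There is one attempt and no reset: what is moved stays moved. The work goes in short steps, Python scripts to look and compute and a tool call to move; the robot and the scene stay as the last step left them, time stands still between calls to the robot, and variables do not carry over. Pictures are saved under pics/ and viewed, at most 10 in all, crops included, and the job is handed in when it is done.

Besides the shell and the picture viewer there is one more tool, called after "Request:" as name(argument=value, ...), one argument or row to a line, values as JSON. drive_tool: Moves the arm, as the interface text tells. Its arguments: {"type":"object","properties":{"targets":{"type":"array","items":{"type":"array","items":{"type":"number"}}}},"required":["targets"]}

```bash
mkdir -p pics; python3 - <<'E'
from bench import arm
import cv2,numpy as np
s=arm.read_state(); print(s)
for n in("scene","side","wrist"):
    im=arm.get_image(n); cv2.imwrite(f"pics/{n}0.png",im)
    print(n,arm.camera_params(n))
E
```

```text
{'clock': 0.0, 'joints': array([ 1.43860751e+00,  3.85596998e-01,  6.59442227e-03, -4.59320048e-04,
       -1.19402165e+00, -2.58613532e-01]), 'joint_vel': array([-0.00038069, -0.00125267, -0.00056454, -0.00193594, -0.00187768,
        0.00060969]), 'joint_efforts': array([-1.48652027e-03, -3.92289519e+01,  1.88394892e+01,  4.18626130e+00,
       -4.63826931e-03, -8.03823525e-06]), 'position': array([237.84235984, 577.33022921, 230.19078738]), 'ee_rot': array([ 9.80952770e-01, -1.94243086e-01, -1.42661894e-04,  1.12520587e-03]), 'contact_force': array([-0.01667391,  0.08564809,  0.032548  ]), 'wrist_torque': array([-0.0084484 ,  0.0272    ,  0.05056781]), 'grasp_force': 0.0, 'gripper_width': 85.1508915661502}
scene {'fov_y': 46.76371430927128, 'cx': 321.86723046264746, 'cy': 241.0281384815106, 'D': array([-0.04819982,  0.        ,  0.        ,  0.        ,  0.        ]), 'rvec': array([ 1.79821414,  1.62324449, -0.70633359]), 'tvec': array([-117.11544926, -285.44396078, 1638.27202324])}
side {'fov_y': 46.2330394181261, 'cx': 318.5073309922065, 'cy': 242.08553135423742, 'D': array([-0.02777551,  0.        ,  0.        ,  0.        ,  0.        ]), 'rvec': array([ 2.3130887 , -0.48958851,  0.19505593]), 'tvec': array([-447.77896354,  249.38812629, 1450.99644787])}
wrist {'fov_y': 69.60351863013973, 'cx': 315.1437841472662, 'cy': 236.04216229798882, 'D': array([0.00937033, 0.        , 0.        , 0.        , 0.        ]), 'tool_from_camera': array([[-4.61940201e-04, -9.63800832e-01, -2.66622846e-01,
         6.82041838e+01],
       [ 9.99999893e-01, -4.36557030e-04, -1.54473345e-04,
         1.09205884e+00],
       [ 3.24854605e-05, -2.66622889e-01,  9.63800931e-01,
        -1.41714110e+02],
       [ 0.00000000e+00,  0.00000000e+00,  0.00000000e+00,
         1.00000000e+00]])}
```

View pics/scene0.png

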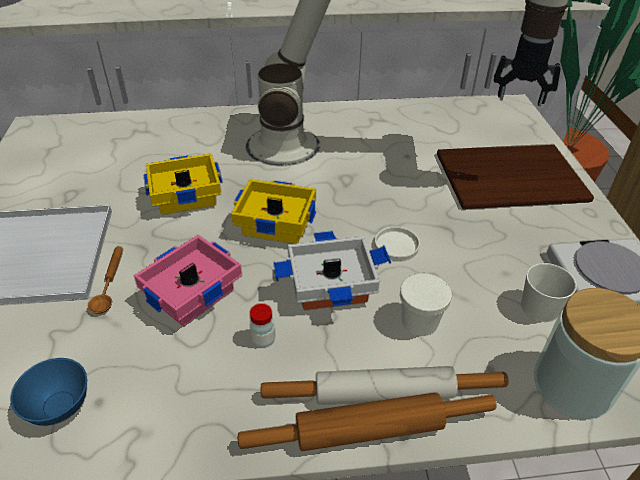

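View pics/side0.png

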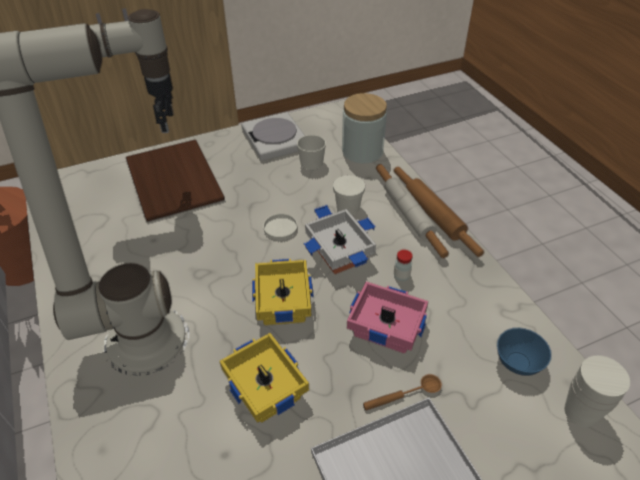

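The scene view shows these candidates: white box with its knob at (333,268), yellow boxes at (183,182) and (275,210), and a pink box at (188,277). The white lid on a reddish body, with its clips raised, is the one described. In the side view it's at (340,240). The paper lid (396,242), soup cup (425,300) and spice jar (262,325) stand close to it.

```bash
cat > h.py <<'E'
import numpy as np, cv2
from scipy.spatial.transform import Rotation as R
from bench import arm
def cam(n,s=None):
    p=arm.camera_params(n); f=240/np.tan(np.radians(p["fov_y"]/2))
    K=np.array([[f,0,p["cx"]],[0,f,p["cy"]],[0,0,1]])
    if n=="wrist":
        T=np.eye(4);T[:3,:3]=R.from_quat(s["ee_rot"]).as_matrix();T[:3,3]=s["position"]
        M=T@p["tool_from_camera"]; return K,p["D"],M[:3,:3],M[:3,3]
    Rw=R.from_rotvec(p["rvec"]).as_matrix(); return K,p["D"],Rw.T,-Rw.T@p["tvec"]
def plane(c,uv,z):
    K,D,Rc,o=c; uv=np.asarray(uv,float).reshape(-1,1,2)
    q=cv2.undistortPoints(uv,K,D).reshape(-1,2)
    d=np.c_[q,np.ones(len(q))]@Rc.T
    return o+d*((z-o[2])/d[:,2])[:,None]
def proj(c,P):
    K,D,Rc,o=c
    return cv2.projectPoints(np.asarray(P,float).reshape(-1,1,3),cv2.Rodrigues(Rc.T)[0],-Rc.T@o,K,D)[0].reshape(-1,2)
def blobs(m,amin):
    n,l,st,ce=cv2.connectedComponentsWithStats(m.astype(np.uint8))
    return [(ce[i],st[i],l==i) for i in range(1,n) if st[i,4]>=amin]
def masks(im):
    h=cv2.cvtColor(im,cv2.COLOR_BGR2HSV).astype(int)
    return dict(blue=(abs(h[...,0]-112)<12)&(h[...,1]>150)&(h[...,2]>60), black=h[...,2]<45)
E
python3 - <<'E'
from h import *
for n,(x0,x1,y0,y1) in dict(scene=(262,402,220,315),side=(295,385,195,280)).items():
    im=cv2.imread(f"pics/{n}0.png"); c=cam(n); m=masks(im)
    for k in m:
        w=np.zeros((480,640),bool); w[y0:y1,x0:x1]=m[k][y0:y1,x0:x1]
        for ce,st,_ in blobs(w,25): print(n,k,ce.round(1),st,plane(c,ce,76 if k=="blue" else 74).round()[0])
    cv2.imwrite(f"pics/c_{n}.png",cv2.resize(im[y0-10:y1+10,x0-10:x1+10],None,fx=3.5,fy=3.5,interpolation=2)) if n=="scene" else 0
E
```

```text
scene blue [267.9 226.6] [262 220  13  14 165] [457. -54.  76.]
scene blue [324.1 235.8] [314 231  22  10 152] [500.  68.  76.]
scene blue [379.5 255.6] [370 246  21  19 247] [574. 179.  76.]
scene blue [282.5 268.9] [274 260  19  21 260] [594. -29.  76.]
scene blue [340.4 295.6] [328 286  25  20 367] [679.  81.  76.]
scene black [331.6 268.9] [323 261  18  17 251] [601.  73.  74.]
side blue [322.5 211.4] [316 207  14  10  93] [584. 184.  76.]
side blue [366.2 223.9] [360 219  14  10  83] [678.  82.  76.]
side blue [312.2 245.5] [306 239  14  14 112] [499.  65.  76.]
side blue [358.3 258.4] [350 252  17  14 142] [595. -32.  76.]
side black [339.1 239.4] [335 232  10  13  83] [579.  58.  74.]
```

View pics/c_scene.png

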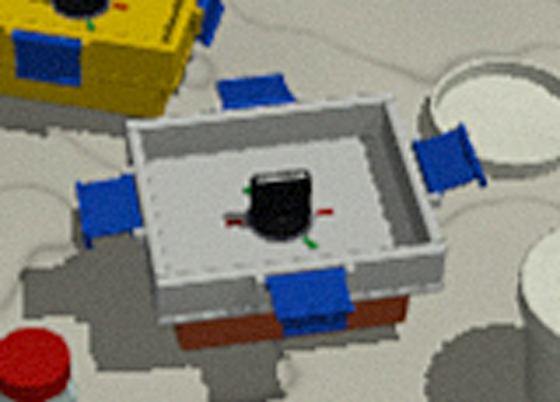

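The crop confirms it: a white lid with a red body and all four clips raised, knob bar in the middle. The box centre is about (587,75) mm with yaw about 5°. The clip spans agree with ±75 and ±90 mm plus the raised plates. I'll go above it.

Request:
drive_tool(
  targets=[
    [-0.2, 514, 331, 30, 62],
    [-0.2, 514, 331, 30, 62],
    [-0.2, 514, 331, 30, 62],
    [-0.2, 514, 331, 30, 62],
    [-0.2, 514, 331, 30, 62],
    [-0.2, 514, 331, 30, 62],
    [-0.2, 514, 331, 30, 62],
    [-0.2, 514, 331, 30, 62],
    [-0.2, 514, 331, 30, 62],
    [-0.2, 514, 331, 30, 62],
    [-0.2, 514, 331, 30, 62],
    [-0.2, 514, 331, 30, 62],
  ],
)

```text
clock: 1.35
position: [581.0, 84.1, 201.7]
ee_rot: [0.741, -0.672, -0.0, 0.0]
contact_force: [0.8, 0.0, 1.3]
gripper_width: 51.4
grasp_force: 0.0
```

Request:
drive_tool(
  targets=[
    [-0.2, 0, 0, 0, 0],
    [-0.2, 0, 0, 0, 0],
    [-0.2, 0, 0, 0, 0],
  ],
)

```text
clock: 1.65
position: [579.9, 86.3, 201.7]
ee_rot: [0.741, -0.672, -0.0, 0.0]
contact_force: [-1.2, 0.6, 0.2]
gripper_width: 50.9
grasp_force: 0.0
```

```bash
cat > look.py <<'E'
from h import *
import sys
s=arm.read_state(); im=arm.get_image("wrist"); cv2.imwrite(f"pics/{sys.argv[1]}.png",im); c=cam("wrist",s)
m=R.from_quat(s["ee_rot"]).as_matrix()
print("tcp",s["position"].round(1),"yaw y",np.degrees(np.arctan2(m[1,1],m[0,1])).round(1),"w",s["gripper_width"].round(1),"j",s["joints"].round(2),s["clock"],s["contact_force"].round(1))
k=masks(im)
for z,n in((76,"blue"),(84,"black")):
    for ce,st,_ in blobs(k[n],300): print(n,ce.round(),st,plane(c,ce,z).round(1)[0])
E
python3 look.py w1
```

```text
Traceback (most recent call last):
  File "look.py", line 5, in <module>
    print("tcp",s["position"].round(1),"yaw y",np.degrees(np.arctan2(m[1,1],m[0,1])).round(1),"w",s["gripper_width"].round(1),"j",s["joints"].round(2),s["clock"],s["contact_force"].round(1))
                                                                                                  ^^^^^^^^^^^^^^^^^^^^^^^^
AttributeError: 'float' object has no attribute 'round'
```

View pics/w1.png

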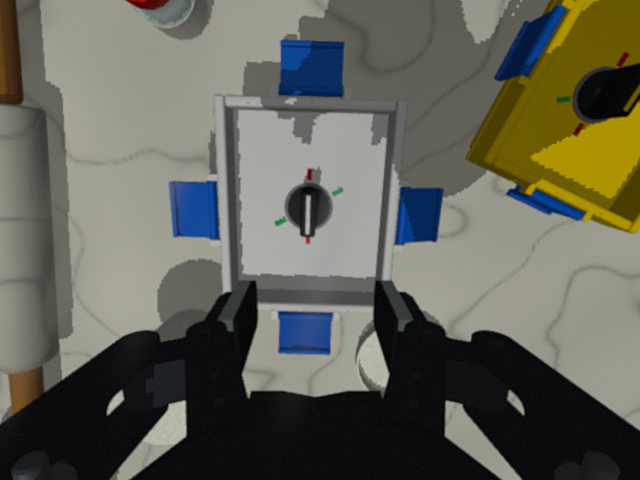

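The wrist view shows the box upright below. Clip hinge edges are at about (311,96), (303,312), (218,208) and (397,216), and the knob bar top is at (308,215) with its red marks in line. Casting these to positions:

```bash
sed -i 's/s\["gripper_width"\].round(1)/round(s["gripper_width"],1)/' look.py
python3 look.py w1b; python3 - <<'E'
from h import *
s=arm.read_state(); c=cam("wrist",s)
h=plane(c,[(311,96),(303,312),(218,208),(397,216)],76); print(h.round(1))
print("ctr",h.mean(0), "yaws",np.degrees(np.arctan2(*(h[1]-h[0])[[1,0]]))-90,np.degrees(np.arctan2(*(h[2]-h[3])[[1,0]])),np.linalg.norm(h[1]-h[0]),np.linalg.norm(h[2]-h[3]))
print("corners",plane(c,[(217,97),(407,103)],80).round(1))
print("bar",plane(c,[(307,194),(308,236)],84).round(1), "marks",plane(c,[(310,172),(308,241)],50).round(1))
# soup cup / jar
print("cup top",plane(cam("scene"),[(426,289)],95).round(),"jar",plane(cam("scene"),[(261,313)],85).round(),"paperlid",plane(cam("scene"),[(396,242)],16).round())
E
```

```text
tcp [579.8  86.8 201.9] yaw y -174.3 w 51.0 j [ 0.42  0.34 -0.13 -0.   -1.1  -0.33] 1.7 [-0.  -0.  -0.2]
blue [541.  40.] [517   5  49  71 906] [438.  -63.4  76. ]
blue [512.  50.] [495  21  36  59 350] [456.2 -55.5  76. ]
blue [311.  67.] [ 279   39   65   57 3352] [594.3 -30.8  76. ]
blue [196. 209.] [ 172  181   47   57 2291] [675.1  79.6  76. ]
blue [546. 203.] [508 185  76  35 886] [402.5  47.7  76. ]
blue [418. 214.] [ 396  187   47   57 2181] [500.3  65.9  76. ]
blue [304. 332.] [ 279  311   53   42 1977] [580.2 179.1  76. ]
black [608.  92.] [ 577   63   63   57 2600] [387.6 -33.4  84. ]
black [305. 205.] [289 185  35  50 908] [589.8  66.4  84. ]
black [318. 412.] [    0   281   640   199 70412] [561.  254.5  84. ]
[[592.8 -11.8  76. ]
 [583.1 160.7  76. ]
 [657.8  77.2  76. ]
 [516.6  69.6  76. ]]
ctr [587.58699009  73.91796473  76.        ] yaws 3.2308176229159926 3.0993139389055897 172.7156327346584 141.3731770702749
corners [[659.3  -4.   80. ]
 [524.  -13.4  80. ]]
bar [[589.1  58.   84. ]
 [585.2  90.7  84. ]] marks [[588.6  44.5  50. ]
 [584.6 104.8  50. ]]
cup top [[695. 247.  95.]] jar [[716. -76.  85.]] paperlid [[470. 242.  16.]]
```

Request:
drive_tool(
  targets=[
    [-0.2, 13, -6, 30, 2.2],
    [-0.2, 13, -6, 70, 2.2],
    [-0.2, 13, -6, 105, 2.2],
    [-0.2, 13, -6, 120, 2.2],
    [-0.2, 13, -6, 130, 2.2],
    [-0.2, 13, -6, 137, 2.2],
    [-0.2, 13, -6, 141, 2.2],
    [-0.2, 13, -6, 143, 2.2],
    [-0.2, 13, -6, 143, 2.2],
    [-0.2, 13, -6, 143, 2.2],
  ],
)

```text
clock: 2.75
position: [588.0, 73.7, 59.7]
ee_rot: [0.728, -0.686, 0.0, -0.001]
contact_force: [0.5, 0.1, -0.3]
gripper_width: 51.4
grasp_force: 0.0
```

```bash
python3 look.py w2
```

```text
tcp [588.   73.7  59.7] yaw y -176.6 w 51.4 j [ 0.4   0.5  -0.28  0.   -0.78 -0.34] 2.75 [ 0.5  0.1 -0.3]
blue [315.  43.] [  245     0   142    87 11769] [593.8 -25.5  76. ]
blue [539. 303.] [ 494  257   91  100 6765] [500.  62.  76.]
blue [ 94. 315.] [  46  268   97  104 6646] [676.7  77.7  76. ]
black [320. 413.] [    0   281   640   199 68835] [583.7 112.3  84. ]
```

View pics/w2.png

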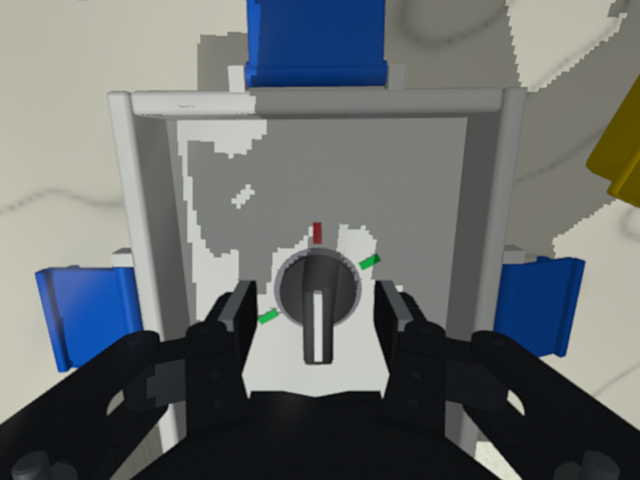

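Bar at (318,325), centred between the pads at (240,..) and (395,..) and aligned with them. Gripping.

Request:
drive_tool(
  targets=[
    [0.2, 0, 0, 2, 0],
    [1, 0, 0, 2, 0],
    [1, 0, 0, 2, 0],
    [1, 0, 0, 2, 0],
    [1, 0, 0, 2, 0],
    [1, 0, 0, 2, 0],
    [1, 0, 0, 2, 0],
  ],
)

```text
clock: 3.5
position: [587.3, 73.5, 57.1]
ee_rot: [0.728, -0.686, -0.0, 0.0]
contact_force: [-2.4, -0.9, 3.2]
gripper_width: 11.1
grasp_force: 59.0
```

Request:
drive_tool(
  targets=[
    [1, 0, 0, -3, 0],
    [1, 0, 0, -6, 0],
    [1, 0, 0, -9, 0],
    [1, 0, 0, -9.5, 0],
    [1, 0, 0, -9.5, 0],
    [1, 0, 0, -9.5, 0],
  ],
)

```text
clock: 4.1
position: [587.4, 73.5, 66.4]
ee_rot: [0.728, -0.686, -0.0, 0.0]
contact_force: [-2.2, -1.2, -1.4]
gripper_width: 10.8
grasp_force: 58.6
```

Request:
drive_tool(
  targets=[
    [1, 0, 0, 0, 7],
    [1, 0, 0, 0, 14],
    [1, 0, 0, 0, 21],
    [1, 0, 0, 0, 28],
    [1, 0, 0, 0, 35],
    [1, 0, 0, 0, 42],
    [1, 0, 0, 0, 49],
    [1, 0, 0, 0, 55],
    [1, 0, 0, 0, 59],
    [1, 0, 0, 0, 61],
    [1, 0, 0, 0, 61],
    [1, 0, 0, 0, 61],
  ],
)

```text
clock: 5.3
position: [587.4, 73.8, 66.5]
ee_rot: [-0.279, 0.96, 0.0, -0.0]
contact_force: [-1.3, 0.3, 0.1]
gripper_width: 11.2
grasp_force: 58.8
```

```bash
python3 look.py w3; python3 -c "
from bench import arm; print(arm.read_state()['wrist_torque'])"
```

```text
tcp [587.4  73.8  66.5] yaw y 122.5 w 11.2 j [ 0.4   0.49 -0.28 -0.   -0.8  -1.4 ] 5.3 [-1.3  0.3  0.1]
blue [434. 115.] [  360    41   148   149 11597] [500.2  67.8  76. ]
blue [ 79. 172.] [  13  110  130  134 8627] [588.  -32.6  76. ]
blue [536. 380.] [507 360  76  48 501] [564.6 174.9  76. ]
black [316. 411.] [    0   257   640   223 73758] [625.8  97.5  84. ]
[0.32046807 0.55146026 0.01161908]
```

View pics/w3.png

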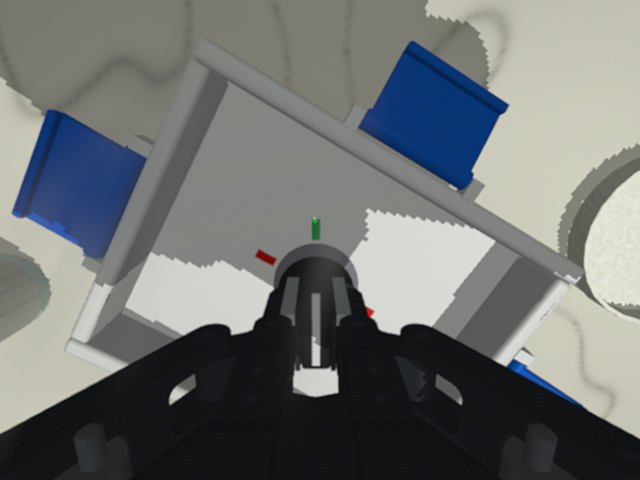

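The bar now lines up with the green mark at (316,228). Pushing home.

Request:
drive_tool(
  targets=[
    [1, 0, 0, 3, 0],
    [1, 0, 0, 6, 0],
    [1, 0, 0, 9, 0],
    [1, 0, 0, 10, 0],
    [1, 0, 0, 11, 0],
    [1, 0, 0, 11, 0],
    [1, 0, 0, 11, 0],
  ],
)

```text
clock: 6.05
position: [587.6, 73.7, 57.0]
ee_rot: [-0.279, 0.96, -0.0, 0.0]
contact_force: [-6.4, 1.9, 9.0]
gripper_width: 11.0
grasp_force: 60.4
```

Request:
drive_tool(
  targets=[
    [0, 0, 0, 0, 0],
    [0, 0, 0, 0, 0],
    [0, 0, 0, 0, 0],
    [0, 0, 0, -20, 0],
    [0, 0, 0, -60, 0],
    [0, 0, 0, -100, 0],
    [0, 0, 0, -130, 0],
    [0, 0, 0, -140, 0],
    [0, 0, 0, -143, 0],
    [0, 0, 0, -143, 0],
    [0, 0, 0, -143, 0],
  ],
)

```text
clock: 7.15
position: [586.7, 73.3, 196.3]
ee_rot: [-0.279, 0.96, 0.0, -0.002]
contact_force: [0.3, -0.1, -0.8]
gripper_width: 42.4
grasp_force: 0.0
```

Request:
drive_tool(
  targets=[
    [0, 0, 0, 0, -8],
    [0, 0, 0, 0, -16],
    [0, 0, 0, 0, -24],
    [0, 0, 0, 0, -32],
    [0, 0, 0, 0, -40],
    [0, 0, 0, 0, -48],
    [0, 0, 0, 0, -56],
    [0, 0, 0, 0, -60],
    [0, 0, 0, 0, -60],
    [0, 0, 0, 0, -60],
    [0, 0, 0, 0, -60],
  ],
)

```text
clock: 8.25
position: [587.3, 73.5, 197.7]
ee_rot: [0.721, -0.692, -0.0, 0.001]
contact_force: [-0.9, 0.3, -0.2]
gripper_width: 42.7
grasp_force: 0.0
```

```bash
python3 look.py w4
```

```text
tcp [587.3  73.5 197.7] yaw y -177.7 w 42.7 j [ 0.4   0.35 -0.13 -0.   -1.09 -0.36] 8.25 [-0.9  0.3 -0.2]
blue [532.  50.] [ 497   11   68   75 1343] [443.9 -60.8  76. ]
blue [313.  87.] [ 282   61   64   54 3283] [593.3 -31.2  76. ]
blue [557. 208.] [516 195  79  27 797] [401.6  47.4  76. ]
blue [425. 228.] [ 403  202   46   57 2154] [501.5  67.8  76. ]
blue [201. 231.] [ 176  204   50   56 2398] [677.4  77.   76. ]
blue [315. 349.] [ 288  329   53   41 2033] [583.6 179.7  76. ]
black [612.  93.] [ 581   64   59   55 2548] [389.  -34.2  84. ]
black [307. 219.] [293 203  31  40 720] [594.2  62.2  84. ]
black [318. 412.] [    0   280   640   200 71235] [578.5 238.4  84. ]
```

View pics/w4.png

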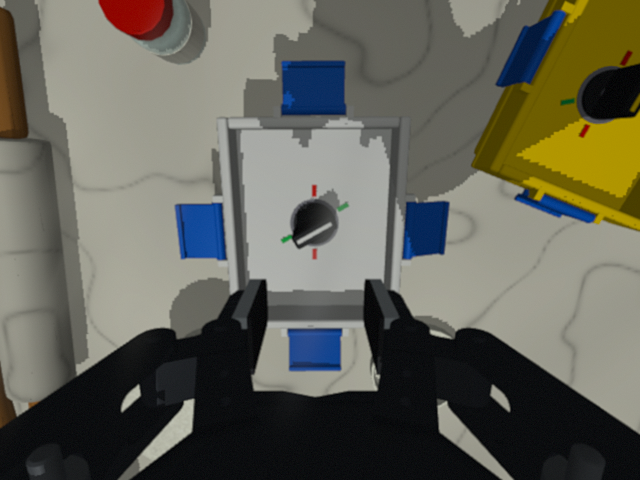

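The knob bar points at the green marks and the knob is home. The box is at about (588.2,74), yaw 2.7°. Next is the near clip, the right-hand one at (425,228).

Request:
drive_tool(
  targets=[
    [0.15, 0, 40, 10, -0.5],
    [0.15, 0, 69.5, 40, -0.5],
    [0.15, 0, 69.5, 75, -0.5],
    [0.15, 0, 69.5, 95, -0.5],
    [0.15, 0, 69.5, 105, -0.5],
    [0.15, 0, 69.5, 115, -0.5],
    [0.15, 0, 69.5, 123, -0.5],
    [0.15, 0, 69.5, 131, -0.5],
    [0.15, 0, 69.5, 138, -0.5],
    [0.15, 0, 69.5, 143, -0.5],
    [0.15, 0, 69.5, 143, -0.5],
  ],
)

```text
clock: 9.4
position: [517.7, 70.5, 54.7]
ee_rot: [0.725, -0.689, -0.0, 0.001]
contact_force: [-0.5, -0.9, 0.3]
gripper_width: 36.0
grasp_force: 0.0
```

```bash
python3 look.py w5
```

```text
tcp [517.7  70.5  54.7] yaw y -177.1 w 36.0 j [ 0.45  0.42 -0.46 -0.   -0.69 -0.4 ] 9.4 [-0.5 -0.9  0.3]
blue [88. 40.] [   10     0   158    82 11952] [593.5 -24.5  76. ]
blue [538.  13.] [ 504    0   87   35 1546] [455.4 -39.   76. ]
blue [592. 265.] [ 536  235  104   58 1664] [417.2  41.   76. ]
blue [339. 314.] [ 317  250   50  129 3782] [509.   65.6  76. ]
black [306. 405.] [    0   258   640   222 75443] [519.7 101.4  84. ]
```

View pics/w5.png

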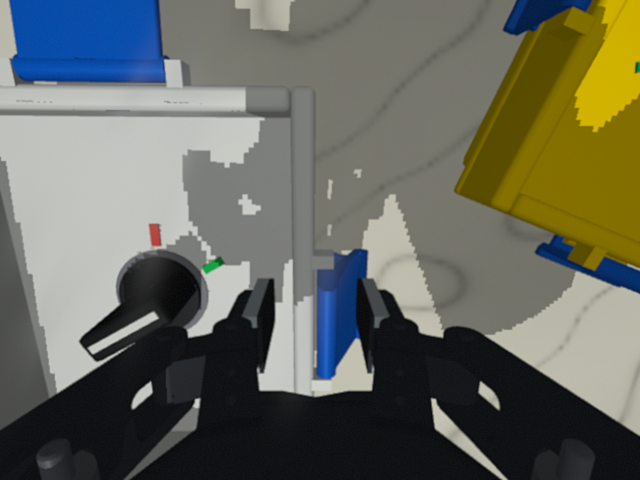

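The near clip's plate (339,314) is pushed down and sits between the outer pad and the rim, with the other pad in the pan. Squeezing.

Request:
drive_tool(
  targets=[
    [1, 0, 0, 0, 0],
    [1, 0, 0, 0, 0],
    [1, 0, 0, 0, 0],
    [1, 0, 0, 0, 0],
    [1, 0, 0, 0, 0],
    [1, 0, 0, 0, 0],
    [1, 0, 0, 0, 0],
  ],
)

```text
clock: 10.15
position: [518.1, 70.6, 55.7]
ee_rot: [0.725, -0.689, 0.0, 0.0]
contact_force: [-2.6, -0.7, 4.6]
gripper_width: 14.8
grasp_force: 62.2
```

Request:
drive_tool(
  targets=[
    [0.15, 0, 0, 0, 0],
    [0.15, 0, 0, 0, 0],
    [0.15, 0, 0, -2, 0],
    [0.15, 0, 0, -25, 0],
    [0.15, 0, 0, -60, 0],
    [0.15, 0, -30, -75, 0],
    [0.15, 0, -70, -75, 0],
    [0.15, 0, -110, -75, 0],
    [0.15, 0.5, -135, -75, 0],
    [0.15, 0.5, -140.5, -75, 0],
    [0.15, 0.5, -140.5, -75, 0],
    [0.15, 0.5, -140.5, -75, 0],
  ],
)

```text
clock: 11.35
position: [657.4, 77.2, 130.1]
ee_rot: [0.725, -0.689, -0.0, 0.0]
contact_force: [0.5, -0.2, 0.3]
gripper_width: 36.2
grasp_force: 0.0
```

```bash
python3 look.py w6
```

```text
tcp [657.4  77.2 130.1] yaw y -177.1 w 36.2 j [ 0.36  0.53 -0.03 -0.   -1.02 -0.31] 11.35 [ 0.5 -0.2  0.3]
blue [450.  68.] [ 404   31   94   75 6387] [593.1 -30.9  76. ]
blue [284. 256.] [ 252  222   60   74 3755] [676.3  75.8  76. ]
blue [557. 259.] [545 223  26  74 875] [513.2  69.5  76. ]
blue [442. 420.] [431 398  24  41 511] [564.7 189.7  76. ]
black [423. 247.] [ 393  220   72   63 2574] [596.9  63.9  84. ]
black [318. 413.] [    0   279   640   201 71731] [650.5 180.7  84. ]
```

The near clip now reads x≈513, which is its shut position, and the box hasn't moved. Descending on the far clip and squeezing.

Request:
drive_tool(
  targets=[
    [0.15, 0, -1, 25, 0],
    [0.15, 0, -1, 35, 0],
    [0.15, 0, -1, 45, 0],
    [0.15, 0, -1, 54, 0],
    [0.15, 0, -1, 62, 0],
    [0.15, 0, -1, 69, 0],
    [0.15, 0, -1, 74.5, 0],
    [0.15, 0, -1, 74.5, 0],
    [0.15, 0, -1, 74.5, 0],
  ],
)

```text
clock: 12.3
position: [659.3, 77.3, 55.7]
ee_rot: [0.725, -0.689, -0.0, 0.0]
contact_force: [0.5, 0.9, -0.5]
gripper_width: 36.5
grasp_force: 0.0
```

Request:
drive_tool(
  targets=[
    [1, 0, 0, 0, 0],
    [1, 0, 0, 0, 0],
    [1, 0, 0, 0, 0],
    [1, 0, 0, 0, 0],
    [1, 0, 0, 0, 0],
    [1, 0, 0, 0, 0],
    [1, 0, 0, 0, 0],
  ],
)

```text
clock: 13.0
position: [659.7, 77.5, 56.5]
ee_rot: [0.725, -0.689, 0.0, -0.0]
contact_force: [-1.2, 1.1, 5.7]
gripper_width: 15.0
grasp_force: 62.4
```

Request:
drive_tool(
  targets=[
    [0.15, 0, 0, 0, 0],
    [0.15, 0, 0, 0, 0],
    [0.15, 0, 0, -2, 0],
    [0.15, 0, 0, -25, 0],
    [0.15, 0, 0, -60, 0],
    [0.15, 0, 0, -75, -8],
    [0.15, -20, 20, -75, -16],
    [0.15, -40, 40, -75, -24],
    [0.15, -60, 55, -75, -32],
    [0.15, -80, 70, -75, -40],
    [0.15, -86, 70, -75, -48],
    [0.15, -86, 70, -75, -48],
  ],
)

```text
clock: 14.2
position: [584.8, 160.6, 130.9]
ee_rot: [0.943, -0.334, -0.0, 0.0]
contact_force: [1.3, 0.3, 0.8]
gripper_width: 36.8
grasp_force: 0.0
```

Request:
drive_tool(
  targets=[
    [0.15, 0, 0, 0, -8],
    [0.15, 0, 0, 0, -16],
    [0.15, 0, 0, 0, -24],
    [0.15, 0, 0, 0, -32],
    [0.15, 0, 0, 0, -40],
    [0.15, 0, 0, 0, -42],
    [0.15, 0, 0, 0, -42],
    [0.15, 0, 0, 0, -42],
  ],
)

```text
clock: 15.0
position: [585.3, 159.2, 130.7]
ee_rot: [1.0, 0.024, -0.0, 0.0]
contact_force: [-0.1, -0.7, 0.6]
gripper_width: 36.2
grasp_force: 0.0
```

```bash
python3 look.py w7
```

```text
tcp [585.3 159.2 130.7] yaw y -87.3 w 36.2 j [ 0.53  0.44 -0.17  0.   -0.96  1.09] 15.0 [-0.1 -0.7  0.6]
blue [471. 125.] [ 417  117  101   18 1321] [664.9  77.3  76. ]
blue [284. 257.] [ 251  220   62   77 3804] [585.  176.7  76. ]
blue [621. 259.] [ 596  220   44   74 2529] [593.3 -24.4  76. ]
black [445. 249.] [ 414  219   66   69 2556] [596.7  84.2  84. ]
black [319. 413.] [    0   279   640   201 71914] [480.6 150.2  84. ]
```

Request:
drive_tool(
  targets=[
    [0.15, 0, 0, 25, 0],
    [0.15, 0, 0, 35, 0],
    [0.15, 0, 0, 45, 0],
    [0.15, 0, 0, 54, 0],
    [0.15, 0, 0, 62, 0],
    [0.15, 0, 0, 69, 0],
    [0.15, 0, 0, 75, 0],
    [0.15, 0, 0, 75, 0],
    [0.15, 0, 0, 75, 0],
  ],
)

```text
clock: 15.95
position: [585.1, 159.6, 55.7]
ee_rot: [1.0, 0.025, -0.0, 0.0]
contact_force: [-0.7, -0.6, -0.5]
gripper_width: 36.3
grasp_force: 0.0
```

Request:
drive_tool(
  targets=[
    [1, 0, 0, 0, 0],
    [1, 0, 0, 0, 0],
    [1, 0, 0, 0, 0],
    [1, 0, 0, 0, 0],
    [1, 0, 0, 0, 0],
    [1, 0, 0, 0, 0],
    [1, 0, 0, 0, 0],
  ],
)

```text
clock: 16.65
position: [585.4, 159.7, 56.5]
ee_rot: [1.0, 0.025, 0.0, -0.0]
contact_force: [-0.8, -1.6, 5.1]
gripper_width: 15.0
grasp_force: 61.3
```

Request:
drive_tool(
  targets=[
    [0.15, 0, 0, 0, 0],
    [0.15, 0, 0, 0, 0],
    [0.15, 0, 0, -2, 0],
    [0.15, 0, 0, -25, 0],
    [0.15, 0, 0, -60, 0],
    [0.15, -1, 30, -75, 0],
    [0.15, -1, 70, -75, 0],
    [0.15, -1, 110, -75, 0],
    [0.15, -1, 150, -75, 0],
    [0.15, -1, 171, -75, 0],
    [0.15, -1, 171, -75, 0],
    [0.15, -1, 171, -75, 0],
  ],
)

```text
clock: 17.85
position: [592.8, -11.5, 130.7]
ee_rot: [1.0, 0.025, -0.0, -0.0]
contact_force: [0.5, -0.3, -0.2]
gripper_width: 36.2
grasp_force: 0.0
```

```bash
python3 look.py w8
```

```text
tcp [592.8 -11.5 130.7] yaw y -87.2 w 36.2 j [ 0.25  0.42 -0.21 -0.   -0.94  1.37] 17.85 [ 0.5 -0.3 -0.2]
blue [587. 195.] [ 533  165  107   65 3484] [ 638.2 -165.1   76. ]
blue [348. 249.] [ 316  219   60   70 3089] [599.2 -32.1  76. ]
blue [ 18. 260.] [  4 220  29  73 608] [582.5 164.4  76. ]
black [189. 247.] [ 160  218   55   68 2190] [598.2  59.8  84. ]
black [622. 281.] [ 598  253   42   63 1932] [ 589.8 -192.    84. ]
black [319. 413.] [    0   279   640   201 71809] [488.1 -20.5  84. ]
```

Request:
drive_tool(
  targets=[
    [0.15, 0, 0, 25, 0],
    [0.15, 0, 0, 35, 0],
    [0.15, 0, 0, 45, 0],
    [0.15, 0, 0, 54, 0],
    [0.15, 0, 0, 62, 0],
    [0.15, 0, 0, 69, 0],
    [0.15, 0, 0, 75, 0],
    [0.15, 0, 0, 75, 0],
    [0.15, 0, 0, 75, 0],
  ],
)

```text
clock: 18.8
position: [592.8, -11.2, 55.8]
ee_rot: [1.0, 0.025, -0.0, 0.0]
contact_force: [0.7, -0.0, 0.8]
gripper_width: 36.4
grasp_force: 0.0
```

Request:
drive_tool(
  targets=[
    [1, 0, 0, 0, 0],
    [1, 0, 0, 0, 0],
    [1, 0, 0, 0, 0],
    [1, 0, 0, 0, 0],
    [1, 0, 0, 0, 0],
    [1, 0, 0, 0, 0],
    [1, 0, 0, 0, 0],
  ],
)

```text
clock: 19.5
position: [593.1, -11.1, 56.4]
ee_rot: [1.0, 0.025, 0.0, 0.0]
contact_force: [-2.1, 1.1, 6.0]
gripper_width: 14.8
grasp_force: 61.5
```

Request:
drive_tool(
  targets=[
    [0.15, 0, 0, 0, 0],
    [0.15, 0, 0, 0, 0],
    [0.15, 0, 0, -2, 0],
    [0.15, 0, 0, -25, 0],
    [0.15, 0, 0, -60, 0],
    [0.15, -30, -30, -100, 0],
    [0.15, -60, -60, -140, 0],
    [0.15, -60, -85, -170, 0],
    [0.15, -60, -85, -190, 0],
    [0.15, -60, -85, -190, 0],
    [0.15, -60, -85, -190, 0],
  ],
)

```text
clock: 20.6
position: [528.4, 71.0, 246.0]
ee_rot: [1.0, 0.025, 0.0, -0.0]
contact_force: [0.4, -0.7, -0.7]
gripper_width: 36.4
grasp_force: 0.0
```

```bash
python3 look.py w9; python3 - <<'E'
from h import *
a=arm.get_image("scene")[205:345,240:460]; b=arm.get_image("side")[190:290,280:400]
w=cv2.imread("pics/w9.png")
o=np.zeros((600,800,3),np.uint8)
o[:254,:400]=cv2.resize(a,(400,254),interpolation=2); o[:254,400:705]=cv2.resize(b,(305,254),interpolation=2)
o[256:600,:458]=cv2.resize(w,(458,344),interpolation=3); cv2.imwrite("pics/f.png",o)
E
```

```text
tcp [528.4  71.  246. ] yaw y -87.1 w 36.4 j [ 0.44  0.22 -0.19 -0.   -1.16  1.18] 20.6 [ 0.4 -0.7 -0.7]
blue [315.  52.] [288  48  56  10 556] [665.   76.5  76. ]
blue [600. 106.] [ 562   85   78   42 1394] [ 635.2 -165.4   76. ]
blue [213. 147.] [208 121  11  53 394] [585.6 162.4  76. ]
blue [418. 147.] [413 120  12  54 443] [595.4 -16.8  76. ]
blue [561. 240.] [546 221  31  38 350] [ 518.1 -161.    76. ]
blue [439. 305.] [416 288  49  35 689] [445.2 -57.5  76. ]
blue [328. 339.] [318 312  23  52 519] [402.4  50.1  76. ]
black [316. 147.] [297 127  38  41 959] [591.   72.4  84. ]
black [625. 174.] [ 608  155   32   38 1037] [ 580.9 -195.5   84. ]
black [317. 413.] [    0   279   640   201 72527] [318.5  57.4  84. ]
```

View pics/f.png

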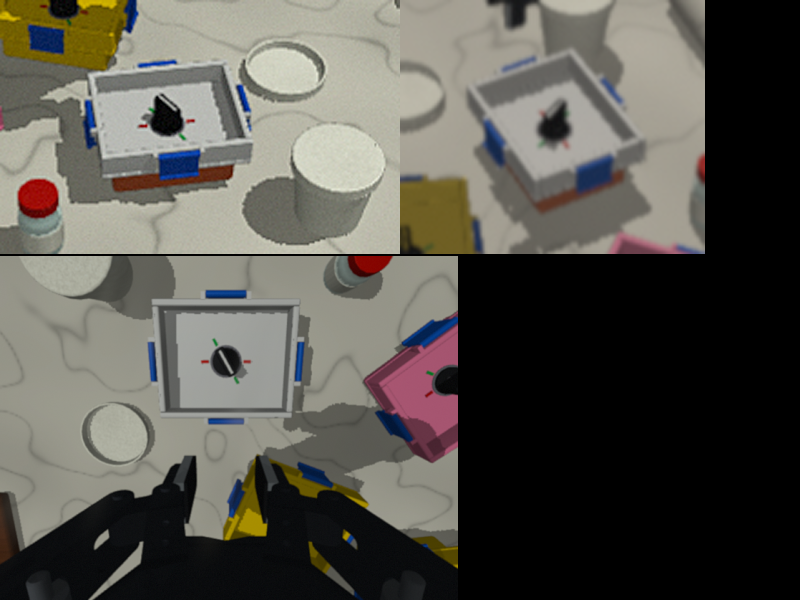

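In the final composite, all four clips lie flat against the lid (wrist view, scaled: (225,294), (152,360), (300,360), (226,421)). The bar points at the green marks and the neighbouring things are undisturbed.

```bash
python3 -c "
from bench import arm; print(arm.job_done())"
```

```text
the job is handed in; nothing more can be done
None
```

The job is handed in: the vent is shut with its knob pushed home, then all four clips were closed, and the last pictures show the box flat, moved only a few mm at most, and the things around it undisturbed.

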